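# Make up two pipe-fitting kits

### The job

Make up the two fitting kits from the stock on the grey mat: the steel collar, the black tee and the brass hex nipple go into the blue tray, the red-handled valve and the copper reducer into the yellow tray. Put one piece to a bay, standing flat on the tray's floor the same way up as it stands now, and leave the white cap where it is.

Things in the scene. Friction and masses are not known exactly. Their poses are not given: they have to be found in the camera images.
- blue_tray: Blue plastic tray fixed on the bench (z=0) left or right of the mat, 244 (x) x 98 (y), 11 high; origin under its centre; its x within 0.2 rad of world x. Floor 4 thick; outer walls and two dividers 4 thick, rising 7 above the floor. Three bays, centres x = -80, 0, +80, y = 0, each 76 (x) x 90 (y) inside. For collar, tee and nipple. Sizes in mm.
- yellow_tray: Yellow plastic tray fixed on the bench (z=0) left or right of the mat, 244 (x) x 98 (y), 11 high; origin under its centre; its x within 0.2 rad of world x. Floor 4 thick; outer walls and two dividers 4 thick, rising 7 above the floor. Three bays, centres x = -80, 0, +80, y = 0, each 76 (x) x 90 (y) inside. For valve and reducer; one bay stays empty. Sizes in mm.
- collar_center (a point): Bright steel collar, a plain thick ring lying flat (bore upright), 52 outside, 34 bore, 36 high, 0.3 kg. On the grey mat (3 thick). Point: its centre, 18 mm above its underside; z is the ring's axis. Sizes in mm.
- tee_center (a point): Black iron pipe tee lying flat, 36 high, 0.3 kg. On the grey mat (3 thick). Run along its x with flat ends at x = -28 and +28; branch along +y ends at y = 28; back at y = -18; thick bands of 36 diameter at the three ends. Run starts within 0.5 rad of world y; grip across its two ends. Point: where the axes cross, 18 above the underside; z up. Sizes in mm.
- nipple_center (a point): Brass hex nipple standing on end, 48 high, 0.14 kg: round threaded ends of 24 diameter and, from 17 to 31 mm up, a hexagon 30 across flats. On the grey mat (3 thick). Flats face its +y and -y and every 60 deg from there. Point: its centre, 24 mm above its underside; z is its axis. Sizes in mm.
- valve_center (a point): Brass ball valve, flat red lever on top, 0.28 kg. Body along its x, 60 long; middle 30 long, flat-sided, 40 wide (y), 34 high; hexagon ends 39 wide; lever 14 wide, 43 to 48 up, x = -12 to +40. On the grey mat (3 thick). Body starts within 0.5 rad of world x; grip across its y, lever between the fingers. Point: centre of the body, 17 above the underside; z up. Sizes in mm.
- reducer_center (a point): Copper-coloured reducer, a stepped round piece standing wide end down, 46 high, 0.16 kg: 44 diameter up to 18 mm, tapering to 30 diameter from 28 mm to the top. On the grey mat (3 thick). Point: on its axis, 23 mm above its underside; z is its axis. Sizes in mm.
- cap_center (a point): White plastic end cap, round, 40 diameter, 34 high, standing among the stock; belongs to no kit and must be left where it is. Point: its centre, 17 mm above its underside. Sizes in mm.

How it is judged:
At the end, for the whole second after the job is handed in: Collar, tee and nipple are in the blue tray, one in each bay; valve and reducer are in the yellow tray, in two different bays. Each rests on the tray floor within a bay (height within 4 mm of resting on the floor, upright within 0.1 rad), released and at rest ((x of collar_center in the frame of blue_tray between -0.118 and -0.042 m or x of collar_center in the frame of blue_tray between -0.038 and 0.038 m or x of collar_center in the frame of blue_tray between 0.042 and 0.118 m) and y of collar_center in the frame of blue_tray between -0.04 and 0.04 m and z of collar_center in the frame of blue_tray between 0.018 and 0.026 m and angle between each of collar_center, tee_center, nipple_center, valve_center, reducer_center's own z axis and vertical below 0.1 rad and linear speed of each of collar, tee, nipple, valve, reducer below 0.02 m/s and angular speed of each of collar, tee, nipple, valve, reducer below 0.2 rad/s and (x of tee_center in the frame of blue_tray between -0.118 and -0.042 m or x of tee_center in the frame of blue_tray between -0.038 and 0.038 m or x of tee_center in the frame of blue_tray between 0.042 and 0.118 m) and y of tee_center in the frame of blue_tray between -0.04 and 0.04 m and z of tee_center in the frame of blue_tray between 0.018 and 0.026 m and (x of nipple_center in the frame of blue_tray between -0.118 and -0.042 m or x of nipple_center in the frame of blue_tray between -0.038 and 0.038 m or x of nipple_center in the frame of blue_tray between 0.042 and 0.118 m) and y of nipple_center in the frame of blue_tray between -0.04 and 0.04 m and z of nipple_center in the frame of blue_tray between 0.024 and 0.032 m and (x of collar_center in the frame of blue_tray between -0.118 and -0.042 m or x of tee_center in the frame of blue_tray between -0.118 and -0.042 m or x of nipple_center in the frame of blue_tray between -0.118 and -0.042 m) and (x of collar_center in the frame of blue_tray between -0.038 and 0.038 m or x of tee_center in the frame of blue_tray between -0.038 and 0.038 m or x of nipple_center in the frame of blue_tray between -0.038 and 0.038 m) and (x of collar_center in the frame of blue_tray between 0.042 and 0.118 m or x of tee_center in the frame of blue_tray between 0.042 and 0.118 m or x of nipple_center in the frame of blue_tray between 0.042 and 0.118 m) and (x of valve_center in the frame of yellow_tray between -0.118 and -0.042 m or x of valve_center in the frame of yellow_tray between -0.038 and 0.038 m or x of valve_center in the frame of yellow_tray between 0.042 and 0.118 m) and y of valve_center in the frame of yellow_tray between -0.04 and 0.04 m and z of valve_center in the frame of yellow_tray between 0.017 and 0.025 m and (x of reducer_center in the frame of yellow_tray between -0.118 and -0.042 m or x of reducer_center in the frame of yellow_tray between -0.038 and 0.038 m or x of reducer_center in the frame of yellow_tray between 0.042 and 0.118 m) and y of reducer_center in the frame of yellow_tray between -0.04 and 0.04 m and z of reducer_center in the frame of yellow_tray between 0.023 and 0.031 m and not (x of valve_center in the frame of yellow_tray between -0.118 and -0.042 m and x of reducer_center in the frame of yellow_tray between -0.118 and -0.042 m) and not (x of valve_center in the frame of yellow_tray between -0.038 and 0.038 m and x of reducer_center in the frame of yellow_tray between -0.038 and 0.038 m) and not (x of valve_center in the frame of yellow_tray between 0.042 and 0.118 m and x of reducer_center in the frame of yellow_tray between 0.042 and 0.118 m)); the robot touches nothing.
It fails at once if the white cap is moved by more than 15 mm from its place (distance of cap_center from where it was at the start of the episode above 0.015 m).
It also fails if it takes over 128 s, if anything falls off the work surface, if the arm or the gripper's body presses on something with over 40 N, if the wrist force passes 120 N, or if a joint passes its speed limit or range.

### The arm

A 6-joint arm with a two-finger parallel gripper is mounted at the origin on the work surface. World frame = base frame: x ahead of the robot, y to its left, z up, the work surface at z = 0. Lengths are in m, angles in rad, forces in N, time in s.
With the tool pointing down it reaches from about 0.35 to 0.975 m from the base axis. Payload 4.9 kg.
Tool frame: the origin (TCP) lies midway between the tips of the shut fingers; the grasp point (between the pads) lies 19 mm behind it; z points along the fingers, y is the line along which they close (so a half turn about z gives the same grasp; the last joint's range is limited). The gripper opens to 85 mm and grips with 20 to 120 N. Pads are 22 mm wide; open, the fingers measure 114 mm over their backs; the gripper's body (76 mm by 85 mm) begins 54 mm behind the grasp point. The pads swing forward as they close: fully open they stand 13 mm farther back than shut.
Start: joints at [1.172, 0.053, 1.613, -0, 1.476, -0.119], TCP at [0.173, 0.601, 0.231] pointing down, gripper open.
Joint ranges: [-3.01, 3.01], [-1.01, 2.22], [0.06, 2.58], [-1.02, 4.17], [0.09, 2.62], [-3.14, 3.14]. Speed limits (rad/s): [2.57, 2.57, 3.14, 3.14, 3.14, 3.14].

### API

Orientations are given as a unit quaternion [w, x, y, z].
In Python, from plant import state, grab_frame, job_done, cut_out, place_of gives the robot as it stands.
- The arm moves only by the tool jog_arm, never from a script. Its argument "motion" is text: rows parted by semicolons, each of 7 numbers parted by spaces: the opening in per cent of the stroke, from 0 (shut) to 100 (fully open), then the shift along the tool's x, y, z as a fraction of full scale, then the turn, a rotation vector about the tool's x, y, z as a fraction of full scale. A call has exactly 5 rows; each row is the pose to reach, as a shift and turn from the pose commanded when the call began, along the tool's axes at that moment; what a row does not reach only later rows make up. Full scale, the value 1, is 50 cm for a shift and 1.5 rad for a turn. A row lasts 1/8 s, in which the tool goes at most 62.5 mm and 10.7 degrees, less where a joint would pass 70% of its speed; a pose out of reach is approached as far as the arm can. A call with a number of a shift or a turn outside -1 to 1 is refused whole. A call with a gripper value outside its range is refused whole. The fingers move at their own pace and stop on an object; the grip force is fixed at half the most. Time passes only in rows, so rows that repeat a pose let the fingers close, or fill a call up. It gives the time, the measured TCP pose, the force, the opening and the grip force at its end, in the units of the state.
- state(): the state, without advancing time (a new reading comes with each control period).
- grab_frame(name): name is "scene" or "side" or "wrist"; returns a dict with "color" (400x640x3 uint8, red, green, blue), "range_z" (400x640 float32, m along the optical axis (not along the pixel's ray), 0 where there is no reading), "intrinsics" (3x3 intrinsics, pixels), "k1" (the pictures are not rectified: a ray, as slopes to the right and down, at radius r is drawn at 1 + k1 r^2 times it, then the intrinsics apply), "world_from_camera" (4x4, takes a point from camera to world coordinates). Camera axes: x right, y up, looking along -z (the intrinsics and any distortion apply to the point x, -y, -z); pixel columns grow to the right and rows downward; lengths in m; the calibration is good to about 2 mm. A picture is of the moment at which its call begins.
- job_done(): hands the job in; it is judged then, once.
Trained networks look in the newest picture that a camera, given by its name, has taken for a name from the list of things; names that differ only in an ending like _2 or _b are one class to them, and where a whole thing is asked for, a point or a joint stands for the part that bears it (a point fixed in the world has none). Each returns a list of dicts, best first, with "p" (0 to 1); they miss things now and then, are a little off and sometimes report something else, mostly with a low value. They report only what shows in the picture. A call takes as long as a camera call.
- cut_out(camera, thing): "pixels" (400x640 bool, what is visible of it).
- place_of(camera, thing): "at" ([x, y, z] in m, in world coordinates, good to about 4 mm: a listed point, or the origin of a listed thing).
The state is a dict: "time": time; "joint_pos": joint angles; "joint_vel": joint speeds; "joint_efforts": joint torques, N m; "tool_pos": TCP position; "tool_rot": TCP orientation; "contact_force": force on the tool from outside, world axes, zero at the start; "ft_torque": the same for the moment, N m; "gripper_width": opening from 0.0 (shut) to 1.0 (fully open); "grasp_force": force on a finger pad.
Only numpy, scipy, OpenCV 4.12 (cv2) and the standard library are available. Lean on these libraries where they do the work, as an engineer would, in place of code of your own. Each camera call takes 0.05 s, during which the arm holds its last target. There are 200 camera calls.

## Working session

There is one attempt and no reset: what is moved stays moved. The work goes in short steps, Python scripts to look and compute and a tool call to move; the robot and the scene stay as the last step left them, time stands still between calls to the robot, and variables do not carry over. Pictures are saved under pics/ and viewed, at most 14 in all, crops included, and the job is handed in when it is done.

Besides the shell and the picture viewer there is one more tool, called after "Request:" in YAML: its name, and indented under it one key for each argument. jog_arm: Moves the arm, as the interface text tells. Shift numbers are shares of 50 cm and turn numbers shares of 1.5 rad, none past 1 either way. Its arguments: {"type":"object","properties":{"motion":{"type":"string"}},"required":["motion"]}

```bash
mkdir -p pics; ls; python3 - <<'E'
from plant import *
import cv2
s=state();print(s['time'],s['tool_pos'],s['tool_rot'],s['gripper_width'])
for n in ['scene','side']:
    f=grab_frame(n);cv2.imwrite(f'pics/{n}0.png',f['color'][:,:,::-1])
    print(n,f['world_from_camera'].round(3).tolist())
    for t in ['blue_tray','yellow_tray','collar_center','tee_center','nipple_center','valve_center','reducer_center','cap_center']:
        print(t,[(round(d['p'],2),[round(v,4) for v in d['at']]) for d in place_of(n,t)[:2]])
print(state()['time'])
E
```

```text
pics
0.0 [0.17237813 0.60010597 0.23006671] [-2.50196272e-04  1.39460383e-01  9.90227110e-01 -1.00479780e-03] 1.0030806024555095
scene [[-0.235, -0.827, 0.51, 0.947], [0.972, -0.204, 0.117, 0.098], [0.007, 0.524, 0.852, 0.71], [0.0, 0.0, 0.0, 1.0]]
blue_tray [(0.76, [0.5275, -0.2603, 0.0004])]
yellow_tray [(0.64, [0.52, 0.2528, -0.0016]), (0.38, [0.6838, 0.0878, 0.0218])]
collar_center [(0.93, [0.6824, 0.0912, 0.0216]), (0.61, [0.5695, -0.095, 0.0249])]
tee_center [(0.57, [0.6653, -0.0668, 0.0229])]
nipple_center [(0.77, [0.5662, -0.0964, 0.0247])]
valve_center [(0.63, [0.4577, 0.0793, 0.0207])]
reducer_center [(0.74, [0.5571, 0.0753, 0.0288])]
cap_center [(0.76, [0.4672, -0.0892, 0.0206]), (0.6, [0.5187, 0.2516, 0.0048])]
side [[-0.792, 0.448, -0.416, 0.235], [-0.611, -0.559, 0.561, 0.421], [0.019, 0.698, 0.716, 0.607], [0.0, 0.0, 0.0, 1.0]]
blue_tray [(0.59, [0.5213, -0.2636, 0.002])]
yellow_tray [(0.66, [0.5212, 0.2538, -0.0007])]
collar_center [(0.68, [0.6816, 0.0865, 0.0224])]
tee_center [(0.87, [0.6619, -0.0684, 0.0189])]
nipple_center [(0.8, [0.567, -0.0946, 0.0253])]
valve_center [(0.68, [0.456, 0.0736, 0.018])]
reducer_center [(0.66, [0.5541, 0.0732, 0.0256])]
cap_center [(0.81, [0.4656, -0.0865, 0.0177])]
0.9
```

View images.

View pics/scene0.png

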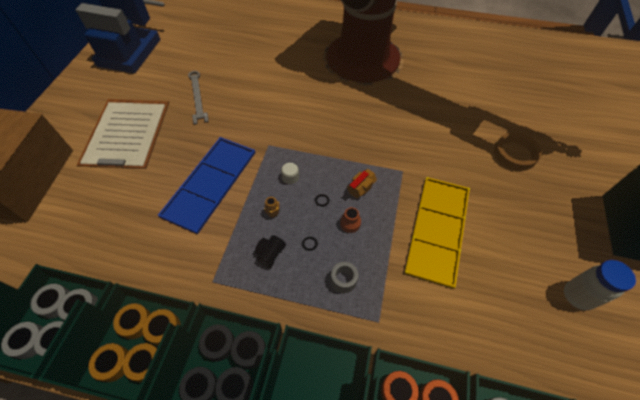

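View pics/side0.png

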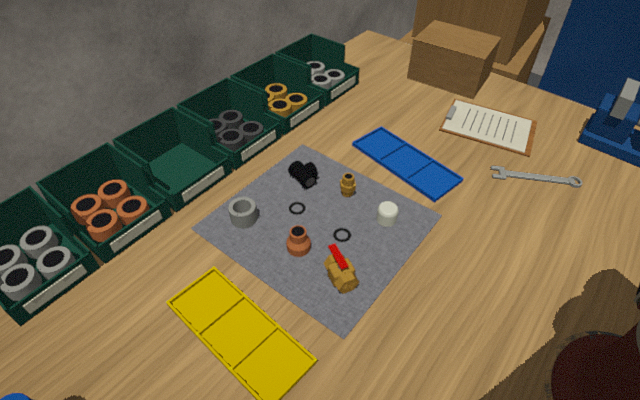

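The scene picture shows the blue tray at left (208,185), the yellow tray at right (438,232), and the six pieces on the mat: cap (289,173), valve (361,184), nipple (271,207), reducer (350,219), tee (270,251) and collar (344,277). There are also two loose O-rings. The side picture agrees.

```bash
cat >h.py <<'E'
import numpy as np,cv2
from plant import *
T=['collar_center','tee_center','nipple_center','valve_center','reducer_center']
def cloud(f):
    K=f['intrinsics'];k1=float(f['k1']);h,w=f['range_z'].shape
    u,v=np.meshgrid(np.arange(w),np.arange(h))
    p=np.stack([u,v],-1).reshape(-1,1,2).astype(float)
    p=cv2.undistortPoints(p,K,np.array([k1,0,0,0,0.])).reshape(h,w,2)
    z=f['range_z'].astype(float)
    P=np.stack([p[...,0]*z,-p[...,1]*z,-z],-1);M=f['world_from_camera']
    W=P@M[:3,:3].T+M[:3,3];W[z==0]=np.nan
    return W
def rect(xy):
    (c,s,a)=cv2.minAreaRect((xy*1000).astype(np.float32));return np.round(c,1),np.round(s,1),round(a,1)
def pose():
    from scipy.spatial.transform import Rotation as R
    s=state();q=s['tool_rot'];r=R.from_quat([q[1],q[2],q[3],q[0]]).as_matrix()
    return np.array(s['tool_pos']),r,s
E
python3 - <<'E'
from h import *
for n in ['scene','side']:
    f=grab_frame(n);W=cloud(f);c=cv2.cvtColor(f['color'],cv2.COLOR_RGB2HSV).astype(int)
    H,S,V=c[...,0],c[...,1],c[...,2];x,y,z=W[...,0],W[...,1],W[...,2]
    R=(x>.35)&(x<.8)&(abs(y)<.36)
    for nm,m in [('blue',(H>100)&(H<130)&(S>150)&(y<-.15)),('yellow',(H>20)&(H<32)&(S>180)&(y>.15))]:
        m&=R&(z<.03);m=cv2.morphologyEx(m.astype(np.uint8),cv2.MORPH_OPEN,np.ones((3,3)))>0
        print(n,nm,m.sum(),np.median(z[m]),rect(W[m][:,:2]))
    m=R&((H<6)|(H>174))&(S>180)&(z>.04);print(n,'lever',m.sum(),z[m].mean(),rect(W[m][:,:2]))
    C={'collar':(.682,.089),'tee':(.663,-.068),'nipple':(.5665,-.0955),'valve':(.457,.076),'reducer':(.5555,.074),'cap':(.466,-.088)}
    for k,(a,b) in C.items():
        d=np.hypot(x-a,y-b)<.05;m=d&(z>.015)
        t=d&(z>.03)
        print(n,k,m.sum(),'ztop',np.nanpercentile(z[m],95).round(4),rect(W[m][:,:2]),'top',rect(W[t][:,:2]))
E
```

```text
scene blue 3705 0.004411912946825636 (array([ 525.5, -259.5]), array([ 96.8, 241.6]), 79.0)
scene yellow 4946 0.004354303186615449 (array([515.8, 256.2]), array([100.8, 253.4]), 85.8)
scene lever 124 0.05078893416672616 (array([468.3,  70.2]), array([13.3, 52.1]), 62.4)
scene collar 492 ztop 0.0403 (array([682.3,  82.7]), array([50.4, 50.7]), 14.2) top (array([681.9,  83.2]), array([50.1, 49.4]), 13.2)
scene tee 634 ztop 0.039 (array([661.4, -74.5]), array([45.9, 57.1]), 75.0) top (array([661.2, -75.6]), array([43.5, 56.1]), 75.7)
scene nipple 229 ztop 0.0524 (array([569.9, -96.9]), array([28.3, 30. ]), 16.9) top (array([569.9, -96.8]), array([28.3, 29.7]), 16.9)
scene valve 490 ztop 0.0517 (array([460. ,  75.1]), array([39.1, 71.3]), 64.3) top (array([459.9,  74.9]), array([38.6, 71.3]), 64.3)
scene reducer 373 ztop 0.0506 (array([557.6,  70.4]), array([43. , 35.8]), 82.0) top (array([555.1,  71. ]), array([29.6, 31. ]), 71.6)
scene cap 269 ztop 0.0386 (array([468.1, -86.6]), array([37.4, 34.5]), 86.6) top (array([467.9, -86.8]), array([36.9, 34.4]), 88.7)
side blue 3287 0.003534480
[... 340 characters left out ...]
  86.3]), array([49.5, 50.3]), 71.6)
side tee 534 ztop 0.0377 (array([660.9, -72. ]), array([46.5, 59.2]), 74.8) top (array([659.7, -72.1]), array([44.1, 57.7]), 72.9)
side nipple 274 ztop 0.0509 (array([566.1, -92.5]), array([33.9, 28.2]), 13.7) top (array([566. , -92.5]), array([33.7, 28.2]), 13.7)
side valve 963 ztop 0.0515 (array([460.3,  76.4]), array([39.9, 71.7]), 63.6) top (array([460.1,  76.2]), array([39.7, 71.6]), 62.4)
side reducer 500 ztop 0.0491 (array([551.5,  75.8]), array([41. , 35.1]), 39.6) top (array([553.6,  73.2]), array([29.7, 28.6]), 43.9)
side cap 348 ztop 0.0371 (array([465.7, -82.2]), array([35.3, 37.2]), 47.7) top (array([465.1, -83.9]), array([36.5, 34.6]), 88.0)
```

Request:
jog_arm:
  motion: "100 0 0 0 0 0 0;100 0 0 0 0 0 0.094;100 0 0 0 0 0 0.187;100 0 0 0 0 0 0.187;100 0 0 0 0 0 0.187"

```text
time: 1.62
tool_pos: [0.1726, 0.6007, 0.2313]
tool_rot: [0.0, 0.276, 0.961, -0.0]
contact_force: [-0.7, -0.8, 0.3]
gripper_width: 0.999
grasp_force: 0.0
```

Request:
jog_arm:
  motion: "100 -0.1 -0.02 0 0 0 -0.09;100 -0.2 -0.04 0 0 0 -0.19;100 -0.3 -0.06 0 0 0 -0.28;100 -0.4 -0.07 0 0 0 -0.373;100 -0.5 -0.09 0 0 0 -0.373"

```text
time: 2.25
tool_pos: [0.3616, 0.4286, 0.2315]
tool_rot: [0.0, -0.001, 1.0, 0.0]
contact_force: [0.8, 0.5, -0.5]
gripper_width: 1.0
grasp_force: 0.0
```

Request:
jog_arm:
  motion: "100 -0.06 -0.1 -0.03 0 0 0;100 -0.12 -0.2 -0.06 0 0 0;100 -0.18 -0.3 -0.09 0 0 0;100 -0.24 -0.4 -0.12 0 0 0;100 -0.3 -0.5 -0.14 0 0 0"

```text
time: 2.88
tool_pos: [0.5112, 0.1779, 0.3026]
tool_rot: [0.001, -0.0, 1.0, 0.0]
contact_force: [0.0, 0.6, -0.5]
gripper_width: 1.001
grasp_force: 0.0
```

Request:
jog_arm:
  motion: "100 -0.04 -0.1 0 0 0 0;100 -0.08 -0.2 0 0 0 0;100 -0.08 -0.3 0 0 0 0;100 -0.08 -0.36 0 0 0 0;100 -0.08 -0.36 0 0 0 0"

```text
time: 3.5
tool_pos: [0.5501, -0.0022, 0.3013]
tool_rot: [-0.0, 0.001, 1.0, -0.0]
contact_force: [-0.5, 1.3, -0.9]
gripper_width: 1.001
grasp_force: 0.0
```

```bash
python3 - <<'E'
from h import *
f=grab_frame('wrist');cv2.imwrite('pics/w1.png',f['color'][:,:,::-1]);print(f['world_from_camera'].round(3).tolist())
for t in T+['cap_center','blue_tray','yellow_tray']: print(t,[(round(d['p'],2),[round(v,4) for v in d['at']]) for d in place_of('wrist',t)[:2]])
E
```

```text
[[0.003, -0.947, -0.32, 0.467], [1.0, 0.003, 0.002, -0.001], [-0.001, -0.32, 0.947, 0.444], [0.0, 0.0, 0.0, 1.0]]
collar_center [(0.84, [0.6821, 0.0794, 0.0178])]
tee_center [(0.95, [0.6601, -0.0707, 0.0211])]
nipple_center [(0.68, [0.5697, -0.0961, 0.0329])]
valve_center [(0.56, [0.4548, 0.08, 0.0247])]
reducer_center [(0.55, [0.5563, 0.0688, 0.0231])]
cap_center [(0.9, [0.4656, -0.0841, 0.0218])]
blue_tray [(0.89, [0.5259, -0.261, -0.0023])]
yellow_tray [(0.68, [0.5216, 0.2569, 0.0024])]
```

View pics/w1.png

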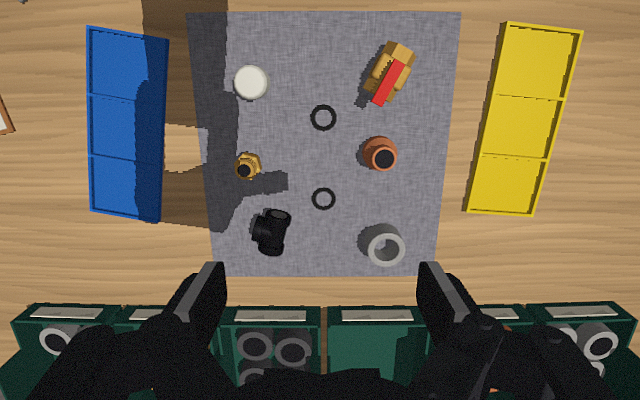

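The wrist picture has +y to the right and +x downward. It shows cap (250,82), valve (388,72), nipple (248,165), reducer (380,154), tee (271,231) and collar (385,245), with the trays on either side. The tee's orientation needs a closer look.

```bash
python3 - <<'E'
from h import *
f=grab_frame('wrist');W=cloud(f);np.save('w.npy',W)
c=f['color']
def up(r0,r1,c0,c1): 
    z=c[r0:r1,c0:c1].astype(float);z=255*(z/z.max())**.5
    return cv2.resize(z.astype(np.uint8),(380,380),interpolation=cv2.INTER_CUBIC)
cv2.imwrite('pics/crop.png',np.hstack([up(195,265,237,307),up(140,190,223,273)])[:,:,::-1])
x,y,z=W[...,0],W[...,1],W[...,2]
C={'collar':(.682,.084),'tee':(.661,-.072),'nipple':(.5685,-.0955),'valve':(.457,.078),'reducer':(.5555,.072),'cap':(.466,-.085)}
for k,(a,b) in C.items():
    m=(np.hypot(x-a,y-b)<.05)&(z>.03);print(k,m.sum(),np.nanpercentile(z[m],95).round(4),rect(W[m][:,:2]),W[m][:,:2].mean(0).round(4))
H=cv2.cvtColor(c,cv2.COLOR_RGB2HSV);
for nm,m in [('blue',(H[...,0]>100)&(H[...,0]<130)&(H[...,1]>150)),('yellow',(H[...,0]>20)&(H[...,0]<32)&(H[...,1]>180))]:
    m=m&(x>.35)&(x<.7)&(abs(y)>.15)&(z<.02);m=cv2.morphologyEx(m.astype(np.uint8),cv2.MORPH_OPEN,np.ones((3,3)))>0
    print(nm,rect(W[m][:,:2]))
E
```

```text
collar 727 0.0402 (array([680.7,  84.7]), array([50.1, 50. ]), 40.7) [0.6789 0.0839]
tee 1035 0.0395 (array([660.6, -73.5]), array([43.9, 55.8]), 75.2) [ 0.6595 -0.0715]
nipple 7610 0.3857 (array([558., -80.]), array([32.8, 62.6]), 29.1) [ 0.5444 -0.064 ]
valve 1711 0.0522 (array([459.3,  75.9]), array([40.5, 69.9]), 62.7) [0.4561 0.0757]
reducer 15006 0.3863 (array([548.1,  56.2]), array([64.5, 32.1]), 74.2) [0.5414 0.0531]
cap 894 0.0388 (array([465.4, -85.7]), array([38.1, 37.7]), 44.1) [ 0.4653 -0.0845]
blue (array([ 524. , -259.5]), array([100. , 243.8]), 79.2)
yellow (array([521. , 259.4]), array([105.4, 249.1]), 85.2)
```

View pics/crop.png

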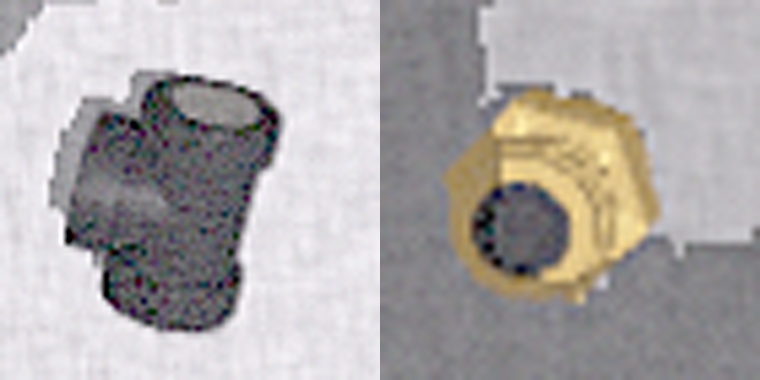

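The crop shows the tee's run going top to bottom, i.e. along world x, about −15° from it, with the branch toward −y. The depth data agree, but the task text says world y. The nipple's flats face about 105°. I'll grip by what the pictures show.

```bash
cat >plan.py <<'E'
import sys
from h import *
def plan(ts,p=None,phi=None):
    """targets (name,X,Y,Z,phi deg ccw from tool y=world y)"""
    if p is None:
        p,r,s=pose();phi=np.degrees(np.arctan2(-r[0,1],r[1,1]));print('at',p.round(4),round(phi,1),'j',np.round(s['joint_pos'],2),'t',s['time'])
    for n,X,Y,Z,f in ts:
        a=np.radians(phi);dx,dy,dz=np.array([X,Y,Z])-p
        ty=np.array([-np.sin(a),np.cos(a)]);tx=np.array([-np.cos(a),-np.sin(a)])
        print(n,np.round([tx@[dx,dy]/.5,ty@[dx,dy]/.5,-dz/.5,-np.radians(f-phi)/1.5],3))
        p=np.array([X,Y,Z]);phi=f
E
python3 - <<'E'
from plan import *
plan([('above',.6815,.085,.13,0),('down',.6815,.085,.010,0),('lift',.6815,.085,.13,0),('bay',.6035,-.2743,.13,-11),('place',.6035,-.2743,.0125,-11),('up',.6035,-.2743,.13,-11)])
E
```

```text
at [5.501e-01 1.000e-04 3.014e-01] 0.0 j [-0.14 -0.16  1.7   0.    1.6  -1.71] t 4.0
above [-0.263  0.17   0.343  0.   ]
down [ 0.    0.    0.24 -0.  ]
lift [ 0.    0.   -0.24 -0.  ]
bay [ 0.156 -0.719 -0.     0.128]
place [ 0.     0.     0.235 -0.   ]
up [ 0.     0.    -0.235 -0.   ]
```

Request:
jog_arm:
  motion: "100 -0.263 0.17 0.343 0 0 0;100 -0.263 0.17 0.343 0 0 0;100 -0.263 0.17 0.343 0 0 0;100 -0.263 0.17 0.343 0 0 0;100 -0.263 0.17 0.343 0 0 0"

```text
time: 4.62
tool_pos: [0.6799, 0.0857, 0.1244]
tool_rot: [-0.004, -0.001, 1.0, -0.0]
contact_force: [-0.8, 0.9, 0.2]
gripper_width: 0.997
grasp_force: 0.0
```

Request:
jog_arm:
  motion: "100 0 0 0.08 0 0 0;100 0 0 0.16 0 0 0;100 0 0 0.22 0 0 0;100 0 0 0.24 0 0 0;100 0 0 0.24 0 0 0"

```text
time: 5.25
tool_pos: [0.682, 0.0842, 0.0109]
tool_rot: [0.0, 0.0, 1.0, -0.0]
contact_force: [0.7, -0.5, 0.8]
gripper_width: 0.999
grasp_force: 0.0
```

Request:
jog_arm:
  motion: "0 0 0 0 0 0 0;0 0 0 0 0 0 0;0 0 0 0 0 0 0;0 0 0 0 0 0 0;0 0 0 0 0 0 0"

```text
time: 5.88
tool_pos: [0.6834, 0.0846, 0.0124]
tool_rot: [0.002, 0.0, 1.0, 0.0]
contact_force: [-0.7, 0.7, 6.8]
gripper_width: 0.592
grasp_force: 63.3
```

Request:
jog_arm:
  motion: "0 0 0 -0.04 0 0 0;0 0 0 -0.12 0 0 0;0 0 0 -0.2 0 0 0;0 0 0 -0.24 0 0 0;0 0 0 -0.24 0 0 0"

```text
time: 6.5
tool_pos: [0.6826, 0.0844, 0.1319]
tool_rot: [0.002, 0.0, 1.0, -0.0]
contact_force: [0.1, -0.2, -3.6]
gripper_width: 0.588
grasp_force: 63.3
```

Request:
jog_arm:
  motion: "0 0.02 -0.1 0 0 0 0.02;0 0.05 -0.2 0 0 0 0.05;0 0.08 -0.3 0 0 0 0.08;0 0.1 -0.4 0 0 0 0.1;0 0.12 -0.5 0 0 0 0.128"

```text
time: 7.12
tool_pos: [0.6193, -0.1664, 0.1267]
tool_rot: [-0.002, 0.097, 0.995, 0.001]
contact_force: [1.9, -0.3, -3.3]
gripper_width: 0.584
grasp_force: 63.5
```

```bash
python3 - <<'E'
from plan import *
plan([('bay',.6035,-.2743,.13,-11),('place',.6035,-.2743,.0125,-11)]);s=state();print(s['gripper_width'],s['grasp_force'],s['contact_force'])
E
```

```text
at [ 0.6193 -0.1664  0.1267] -11.1 j [-0.38  0.18  1.66 -0.    1.31 -1.76] t 7.125
bay [-0.011 -0.218 -0.007 -0.001]
place [ 0.     0.     0.235 -0.   ]
0.5842380599561483 63.5472172871232 [ 1.87349594 -0.32615607 -3.27321954]
```

Request:
jog_arm:
  motion: "0 -0.01 -0.1 0 0 0 0;0 -0.01 -0.2 0 0 0 0;0 -0.01 -0.22 0 0 0 0;0 -0.01 -0.22 0 0 0 0;0 -0.01 -0.22 0 0 0 0"

```text
time: 7.75
tool_pos: [0.605, -0.2728, 0.1285]
tool_rot: [-0.001, 0.096, 0.995, 0.001]
contact_force: [-0.5, -0.3, -3.3]
gripper_width: 0.582
grasp_force: 63.7
```

Request:
jog_arm:
  motion: "0 0 0 0.08 0 0 0;0 0 0 0.15 0 0 0;0 0 0 0.2 0 0 0;0 0 0 0.22 0 0 0;0 0 0 0.228 0 0 0"

```text
time: 8.38
tool_pos: [0.6056, -0.2736, 0.0157]
tool_rot: [-0.0, 0.096, 0.995, 0.0]
contact_force: [-0.4, -0.6, -2.9]
gripper_width: 0.587
grasp_force: 63.7
```

```bash
python3 - <<'E'
from plan import *
plan([('place',.6035,-.2743,.0125,-11)]);s=state();print(s['gripper_width'],s['grasp_force'],s['contact_force'])
f=grab_frame('wrist');cv2.imwrite('pics/w2.png',f['color'][:,:,::-1])
E
```

```text
at [ 0.6056 -0.2736  0.0157] -11.0 j [-0.54  0.35  1.65  0.    1.14 -1.92] t 8.375
place [ 0.004 -0.002  0.006  0.   ]
0.5865688519615332 63.6627908796072 [-0.37036264 -0.62559885 -2.90498287]
```

View pics/w2.png

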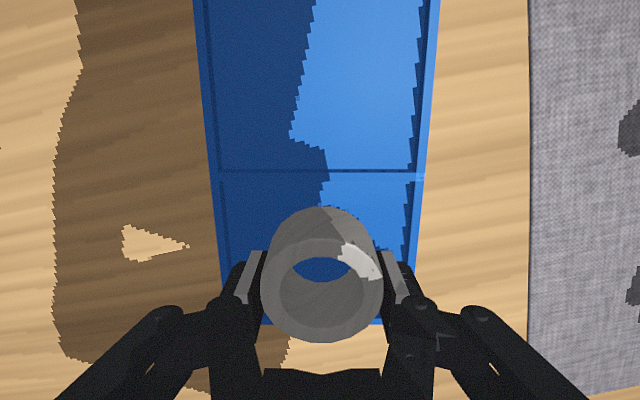

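The collar sits between the walls of the far blue bay, as planned.

Request:
jog_arm:
  motion: "0 0 0 0.004 0 0 0;0 0 0 0.005 0 0 0;75 0 0 0.005 0 0 0;75 0 0 0.005 0 0 0;75 0 0 0.005 0 0 0"

```text
time: 9.05
tool_pos: [0.6058, -0.2748, 0.0141]
tool_rot: [0.001, 0.096, 0.995, -0.0]
contact_force: [-0.1, 0.3, 1.0]
gripper_width: 0.748
grasp_force: 0.0
```

Request:
jog_arm:
  motion: "80 0 0 -0.04 0 0 0;100 0 0 -0.12 0 0 0;100 0 0 -0.2 0 0 0;100 0 0 -0.24 0 0 0;100 0 0 -0.24 0 0 0"

```text
time: 9.68
tool_pos: [0.6065, -0.2751, 0.1361]
tool_rot: [0.002, 0.096, 0.995, -0.001]
contact_force: [-0.0, -0.2, -0.6]
gripper_width: 1.001
grasp_force: 0.0
```

```bash
python3 - <<'E'
from plan import *
plan([('a',.6622,-.069,.14,-61),('a2',.6622,-.069,.14,-105),('down',.6622,-.069,.010,-105),('lift',.6622,-.069,.13,-105),('mid',.59,-.16,.13,-60),('bay',.52,-.258,.13,-11),('place',.52,-.258,.0125,-11)])
E
```

```text
at [ 0.6065 -0.2751  0.1361] -11.0 j [-0.54  0.22  1.6  -0.    1.32 -1.92] t 9.675
a [-0.03   0.426 -0.008  0.581]
a2 [ 0.     0.    -0.     0.512]
down [ 0.    0.    0.26 -0.  ]
lift [ 0.    0.   -0.24 -0.  ]
mid [-0.213 -0.092 -0.    -0.524]
bay [-0.1   -0.219 -0.    -0.57 ]
place [ 0.     0.     0.235 -0.   ]
```

Request:
jog_arm:
  motion: "100 -0.01 0.09 0 0 0 0.116;100 -0.01 0.18 0 0 0 0.232;100 -0.02 0.26 0 0 0 0.348;100 -0.03 0.34 0 0 0 0.464;100 -0.03 0.426 -0.008 0 0 0.581"

```text
time: 10.3
tool_pos: [0.6595, -0.0668, 0.134]
tool_rot: [-0.002, 0.51, 0.86, -0.001]
contact_force: [0.3, -0.4, -0.7]
gripper_width: 0.999
grasp_force: 0.0
```

Request:
jog_arm:
  motion: "100 0 0 0 0 0 0.12;100 0 0 0 0 0 0.24;100 0 0 0 0 0 0.36;100 0 0 0 0 0 0.48;100 0 0 0 0 0 0.512"

```text
time: 10.92
tool_pos: [0.6594, -0.0679, 0.1343]
tool_rot: [-0.002, 0.794, 0.608, -0.001]
contact_force: [0.2, -0.2, -0.2]
gripper_width: 1.001
grasp_force: 0.0
```

```bash
python3 - <<'E'
from plan import *
plan([('down',.6622,-.069,.010,-105)])
f=grab_frame('wrist');cv2.imwrite('pics/w3.png',f['color'][:,:,::-1])
print([(d['p'],np.round(d['at'],4)) for d in place_of('wrist','tee_center')])
E
```

```text
at [ 0.6594 -0.0679  0.1343] -105.1 j [-0.21  0.22  1.6  -0.    1.33  0.05] t 10.925
down [-0.001  0.006  0.249 -0.001]
[(0.71, array([ 0.663 , -0.0701,  0.0236]))]
```

View pics/w3.png

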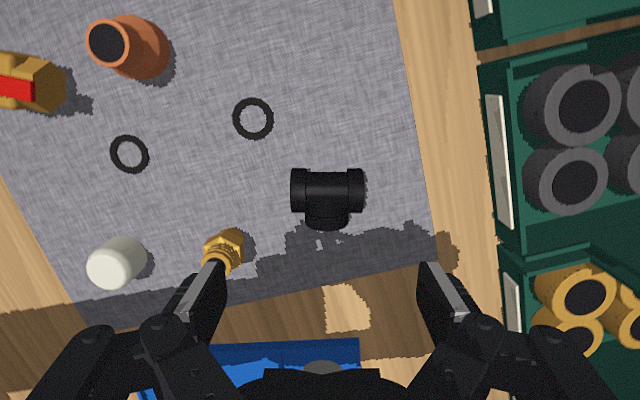

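The tee's run lies level in the picture, midway between the fingers and parallel to the closing line, so the grip angle is right.

Request:
jog_arm:
  motion: "100 0 0.006 0.08 0 0 0;100 0 0.006 0.16 0 0 0;100 0 0.006 0.22 0 0 0;100 0 0.006 0.248 0 0 0;100 0 0.006 0.248 0 0 0"

```text
time: 11.65
tool_pos: [0.6626, -0.0688, 0.0117]
tool_rot: [-0.001, 0.793, 0.609, -0.001]
contact_force: [-0.2, 0.3, 0.9]
gripper_width: 1.003
grasp_force: 0.0
```

Request:
jog_arm:
  motion: "0 0 0 0 0 0 0;0 0 0 0 0 0 0;0 0 0 0 0 0 0;0 0 0 0 0 0 0;0 0 0 0 0 0 0"

```text
time: 12.28
tool_pos: [0.6655, -0.0693, 0.0157]
tool_rot: [0.001, 0.793, 0.609, 0.001]
contact_force: [-0.6, 0.8, 5.5]
gripper_width: 0.645
grasp_force: 66.3
```

Request:
jog_arm:
  motion: "0 0 0 -0.04 0 0 0;0 0 0 -0.12 0 0 0;0 0 0 -0.2 0 0 0;0 0 0 -0.24 0 0 0;0 0 0 -0.24 0 0 0"

```text
time: 12.9
tool_pos: [0.6646, -0.0692, 0.1352]
tool_rot: [0.001, 0.793, 0.609, 0.001]
contact_force: [0.2, -0.8, -3.2]
gripper_width: 0.64
grasp_force: 65.5
```

Request:
jog_arm:
  motion: "0 -0.04 -0.02 0 0 0 -0.1;0 -0.09 -0.04 0 0 0 -0.2;0 -0.13 -0.06 0 0 0 -0.31;0 -0.17 -0.08 0 0 0 -0.41;0 -0.213 -0.092 0 0 0 -0.524"

```text
time: 13.52
tool_pos: [0.5894, -0.1597, 0.13]
tool_rot: [-0.003, 0.497, 0.868, -0.0]
contact_force: [0.8, 0.1, -2.8]
gripper_width: 0.642
grasp_force: 65.4
```

```bash
python3 - <<'E'
from plan import *
plan([('bay',.52,-.258,.13,-11),('place',.52,-.258,.0125,-11)]);s=state();print(s['gripper_width'],s['grasp_force'],s['contact_force'],s['ft_torque'])
E
```

```text
at [ 0.5894 -0.1597  0.13  ] -59.6 j [-0.39  0.1   1.73 -0.    1.31 -0.92] t 13.525
bay [-0.099 -0.219 -0.    -0.566]
place [ 0.     0.     0.235 -0.   ]
0.6416884649286095 65.3579306602478 [ 0.84991702  0.10806111 -2.82254032] [ 0.00173949 -0.07069439 -0.01385228]
```

Request:
jog_arm:
  motion: "0 -0.02 -0.05 0 0 0 -0.11;0 -0.04 -0.1 0 0 0 -0.22;0 -0.06 -0.15 0 0 0 -0.34;0 -0.08 -0.2 0 0 0 -0.45;0 -0.099 -0.219 0 0 0 -0.566"

```text
time: 14.15
tool_pos: [0.5193, -0.2576, 0.1301]
tool_rot: [-0.002, 0.096, 0.995, 0.001]
contact_force: [-0.2, 0.2, -3.6]
gripper_width: 0.639
grasp_force: 65.4
```

Request:
jog_arm:
  motion: "0 0 0 0.08 0 0 0;0 0 0 0.15 0 0 0;0 0 0 0.2 0 0 0;0 0 0 0.215 0 0 0;0 0 0 0.215 0 0 0"

```text
time: 14.78
tool_pos: [0.5209, -0.2571, 0.0245]
tool_rot: [-0.001, 0.098, 0.995, 0.001]
contact_force: [0.6, -0.8, -2.3]
gripper_width: 0.642
grasp_force: 65.3
```

```bash
python3 - <<'E'
from plan import *
plan([('place',.52,-.258,.0125,-11)]);s=state();print(s['gripper_width'],s['grasp_force'],s['contact_force'])
f=grab_frame('wrist');cv2.imwrite('pics/w4.png',f['color'][:,:,::-1])
E
```

```text
at [ 0.5209 -0.2571  0.0245] -11.3 j [-0.59  0.17  1.86 -0.    1.12 -1.96] t 14.775
place [ 0.001 -0.002  0.024 -0.004]
0.6423519119962312 65.26221871376038 [ 0.61554515 -0.83524934 -2.3309039 ]
```

View pics/w4.png

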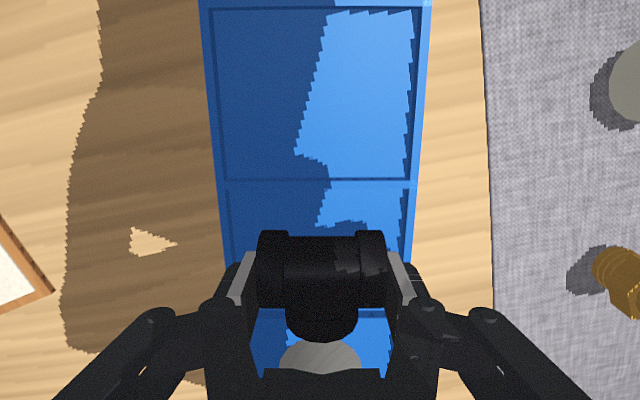

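The tee is over the middle blue bay, clear of the walls, with its branch toward the collar. I'll lower it the rest of the way and release.

Request:
jog_arm:
  motion: "0 0 0 0.008 0 0 0;0 0 0 0.012 0 0 0;0 0 0 0.014 0 0 0;0 0 0 0.014 0 0 0;0 0 0 0.014 0 0 0"

```text
time: 15.45
tool_pos: [0.5218, -0.2577, 0.0189]
tool_rot: [0.0, 0.098, 0.995, -0.0]
contact_force: [0.6, -0.2, -3.3]
gripper_width: 0.638
grasp_force: 65.3
```

Request:
jog_arm:
  motion: "0 0 0 0.001 0 0 0;80 0 0 0.001 0 0 0;80 0 0 0.001 0 0 0;80 0 0 0.001 0 0 0;80 0 0 0.001 0 0 0"

```text
time: 16.08
tool_pos: [0.5219, -0.2578, 0.0185]
tool_rot: [0.0, 0.099, 0.995, -0.0]
contact_force: [-0.4, 0.4, -1.0]
gripper_width: 0.798
grasp_force: 0.0
```

Request:
jog_arm:
  motion: "85 0 0 -0.04 0 0 0;100 0 0 -0.12 0 0 0;100 0 0 -0.2 0 0 0;100 0 0 -0.24 0 0 0;100 0 0 -0.24 0 0 0"

```text
time: 16.7
tool_pos: [0.5229, -0.2584, 0.1408]
tool_rot: [0.002, 0.098, 0.995, -0.001]
contact_force: [0.4, 0.4, -0.8]
gripper_width: 1.001
grasp_force: 0.0
```

```bash
python3 - <<'E'
from plan import *
plan([('a',.568,-.095,.14,15),('down',.568,-.095,.010,15),('lift',.568,-.095,.13,15),('bay',.4465,-.2437,.13,-11),('place',.4465,-.2437,.0125,-11)])
print([(d['p'],np.round(d['at'],4)) for d in place_of('scene','tee_center')])
E
```

```text
at [ 0.5229 -0.2584  0.1408] -11.3 j [-0.59  0.02  1.8  -0.    1.32 -1.96] t 16.7
a [-0.024  0.338  0.002 -0.306]
down [ 0.    0.    0.26 -0.  ]
lift [ 0.    0.   -0.24 -0.  ]
bay [ 0.312 -0.224 -0.     0.303]
place [ 0.     0.     0.235 -0.   ]
[(0.71, array([ 0.665 , -0.0646,  0.0192]))]
```

Request:
jog_arm:
  motion: "100 0 0.1 0 0 0 -0.1;100 -0.01 0.2 0 0 0 -0.2;100 -0.02 0.3 0 0 0 -0.306;100 -0.024 0.338 0 0 0 -0.306;100 -0.024 0.338 0 0 0 -0.306"

```text
time: 17.38
tool_pos: [0.5659, -0.0935, 0.1366]
tool_rot: [-0.001, -0.131, 0.991, 0.0]
contact_force: [0.0, -0.3, 0.5]
gripper_width: 1.001
grasp_force: 0.0
```

Request:
jog_arm:
  motion: "100 0 0 0.08 0 0 0;100 0 0 0.16 0 0 0;100 0 0 0.22 0 0 0;100 0 0 0.26 0 0 0;100 0 0 0.26 0 0 0"

```text
time: 18.0
tool_pos: [0.565, -0.0949, 0.0064]
tool_rot: [-0.002, -0.13, 0.992, 0.001]
contact_force: [0.1, 0.6, 0.2]
gripper_width: 0.999
grasp_force: 0.0
```

```bash
python3 - <<'E'
from plan import *
plan([('down',.568,-.095,.010,15)])
f=grab_frame('wrist');cv2.imwrite('pics/w5.png',f['color'][:,:,::-1])
E
```

```text
at [ 0.565  -0.0949  0.0064] 14.9 j [-0.3   0.18  1.88 -0.    1.08 -2.13] t 18.0
down [-0.006 -0.002 -0.007 -0.001]
```

View pics/w5.png

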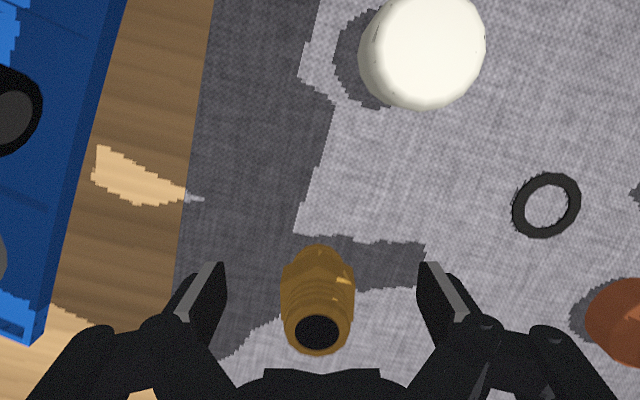

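The nipple is midway between the pads with a hexagon corner pointing up the picture, so its flats face the pads. Closing on it.

Request:
jog_arm:
  motion: "100 -0.006 -0.002 -0.007 0 0 0;0 -0.006 -0.002 -0.007 0 0 0;0 -0.006 -0.002 -0.007 0 0 0;0 -0.006 -0.002 -0.007 0 0 0;0 -0.006 -0.002 -0.007 0 0 0"

```text
time: 18.68
tool_pos: [0.5703, -0.0945, 0.0123]
tool_rot: [0.0, -0.131, 0.991, -0.0]
contact_force: [0.5, 0.2, 2.5]
gripper_width: 0.339
grasp_force: 59.6
```

Request:
jog_arm:
  motion: "0 0 0 0 0 0 0;0 0 0 0 0 0 0;0 0 0 0 0 0 0;0 0 0 0 0 0 0;0 0 0 0 0 0 0"

```text
time: 19.3
tool_pos: [0.5703, -0.0946, 0.0123]
tool_rot: [0.0, -0.13, 0.991, -0.0]
contact_force: [-0.4, 0.9, 4.8]
gripper_width: 0.335
grasp_force: 59.9
```

Request:
jog_arm:
  motion: "0 0 0 -0.04 0 0 0;0 0 0 -0.12 0 0 0;0 0 0 -0.2 0 0 0;0 0 0 -0.24 0 0 0;0 0 0 -0.24 0 0 0"

```text
time: 19.92
tool_pos: [0.5706, -0.0948, 0.1335]
tool_rot: [0.001, -0.13, 0.991, -0.001]
contact_force: [0.1, 0.2, -1.3]
gripper_width: 0.332
grasp_force: 59.4
```

Request:
jog_arm:
  motion: "0 0.08 -0.05 0 0 0 0.08;0 0.16 -0.11 0 0 0 0.15;0 0.24 -0.17 0 0 0 0.23;0 0.312 -0.224 0 0 0 0.303;0 0.312 -0.224 0 0 0 0.303"

```text
time: 20.55
tool_pos: [0.4454, -0.244, 0.1292]
tool_rot: [-0.002, 0.098, 0.995, 0.001]
contact_force: [0.5, 0.6, -1.2]
gripper_width: 0.341
grasp_force: 59.6
```

```bash
python3 - <<'E'
from plan import *
plan([('bay',.4465,-.2437,.13,-11),('place',.4465,-.2437,.0185,-11)])
E
```

```text
at [ 0.4454 -0.244   0.1292] -11.3 j [-0.65 -0.14  1.98 -0.    1.31 -2.02] t 20.55
bay [-0.002  0.001 -0.002 -0.003]
place [ 0.     0.     0.223 -0.   ]
```

Request:
jog_arm:
  motion: "0 0 0 0.08 0 0 0;0 0 0 0.15 0 0 0;0 0 0 0.2 0 0 0;0 0 0 0.222 0 0 0;0 0 0 0.222 0 0 0"

```text
time: 21.18
tool_pos: [0.4475, -0.242, 0.0195]
tool_rot: [-0.001, 0.096, 0.995, 0.001]
contact_force: [0.5, -0.2, -0.4]
gripper_width: 0.337
grasp_force: 59.6
```

Request:
jog_arm:
  motion: "0 0 0 0 0 0 0;0 0 0 0 0 0 0;0 0 0 0 0 0 0;0 0 0 0 0 0 0;0 0 0 0 0 0 0"

```text
time: 21.8
tool_pos: [0.4481, -0.2431, 0.0209]
tool_rot: [0.0, 0.096, 0.995, -0.0]
contact_force: [0.3, -0.5, -0.7]
gripper_width: 0.333
grasp_force: 59.6
```

Request:
jog_arm:
  motion: "0 0 0 0.006 0 0 0;0 0 0 0.01 0 0 0;0 0 0 0.012 0 0 0;0 0 0 0.012 0 0 0;0 0 0 0.012 0 0 0"

```text
time: 22.42
tool_pos: [0.4482, -0.2431, 0.0149]
tool_rot: [0.0, 0.096, 0.995, -0.0]
contact_force: [0.8, 0.2, -1.2]
gripper_width: 0.336
grasp_force: 59.6
```

```bash
python3 - <<'E'
from plan import *
plan([('place',.4465,-.2437,.0135,-11)]);s=state();print(s['contact_force'])
f=grab_frame('wrist');cv2.imwrite('pics/w6.png',f['color'][:,:,::-1])
E
```

```text
at [ 0.4482 -0.2431  0.0149] -11.0 j [-0.64  0.02  2.03 -0.    1.08 -2.02] t 22.425
place [ 0.003 -0.002  0.003 -0.001]
[ 0.8341509   0.15254396 -1.19218429]
```

View pics/w6.png

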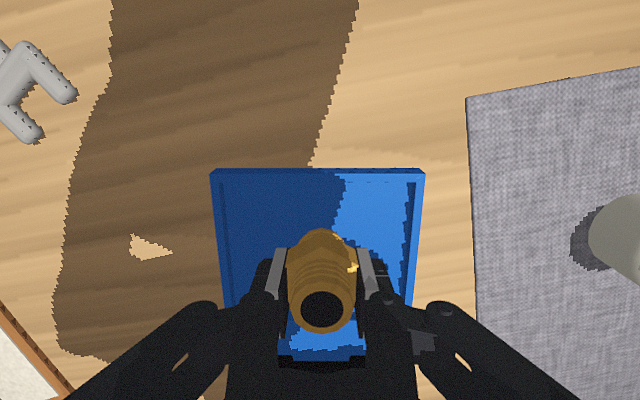

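The nipple stands upright in the near blue bay, so I'll release it.

Request:
jog_arm:
  motion: "0 0 0 0.002 0 0 0;60 0 0 0.002 0 0 0;60 0 0 0.002 0 0 0;60 0 0 0.002 0 0 0;60 0 0 0.002 0 0 0"

```text
time: 23.1
tool_pos: [0.4482, -0.2431, 0.0139]
tool_rot: [0.0, 0.096, 0.995, -0.0]
contact_force: [-0.9, -0.3, 1.1]
gripper_width: 0.599
grasp_force: 0.0
```

Request:
jog_arm:
  motion: "60 0 0 -0.05 0 0 0;60 0 0 -0.14 0 0 0;100 0 0 -0.22 0 0 0;100 0 0 -0.26 0 0 0;100 0 0 -0.26 0 0 0"

```text
time: 23.72
tool_pos: [0.4493, -0.2439, 0.146]
tool_rot: [0.002, 0.096, 0.995, -0.001]
contact_force: [0.0, 0.4, -0.6]
gripper_width: 1.002
grasp_force: 0.0
```

```bash
python3 - <<'E'
from plan import *
plan([('a',.456,.0777,.14,-28),('down',.456,.0777,.010,-28),('lift',.456,.0777,.13,-28),('bay',.4413,.2624,.13,-4.6),('place',.4413,.2624,.0185,-4.6)])
E
```

```text
at [ 0.4493 -0.2439  0.146 ] -11.0 j [-0.64 -0.16  1.96 -0.    1.33 -2.02] t 23.725
a [0.11  0.634 0.012 0.197]
down [ 0.    0.    0.26 -0.  ]
lift [ 0.    0.   -0.24 -0.  ]
bay [ 0.199  0.312 -0.    -0.272]
place [ 0.     0.     0.223 -0.   ]
```

Request:
jog_arm:
  motion: "100 0.02 0.12 0 0 0 0.04;100 0.04 0.24 0 0 0 0.08;100 0.06 0.36 0 0 0 0.12;100 0.08 0.48 0 0 0 0.16;100 0.11 0.6 0 0 0 0.197"

```text
time: 24.35
tool_pos: [0.4505, 0.0638, 0.1422]
tool_rot: [-0.001, 0.243, 0.97, -0.0]
contact_force: [1.7, -0.3, 0.4]
gripper_width: 0.999
grasp_force: 0.0
```

```bash
python3 - <<'E'
from plan import *
plan([('down',.456,.0777,.010,-28)])
E
```

```text
at [0.4505 0.0638 0.1422] -28.1 j [-0.02 -0.3   2.09  0.    1.36 -1.1 ] t 24.35
down [ 0.003  0.03   0.264 -0.001]
```

Request:
jog_arm:
  motion: "100 0.003 0.03 0 0 0 0;100 0.003 0.03 0.1 0 0 0;100 0.003 0.03 0.14 0 0 0;100 0.003 0.03 0.14 0 0 0;100 0.003 0.03 0.14 0 0 0"

```text
time: 24.98
tool_pos: [0.4579, 0.0753, 0.0743]
tool_rot: [0.0, 0.242, 0.97, 0.0]
contact_force: [-0.4, -1.2, 0.5]
gripper_width: 1.0
grasp_force: 0.0
```

```bash
python3 - <<'E'
from plan import *
plan([('down',.456,.0777,.010,-28)])
f=grab_frame('wrist');cv2.imwrite('pics/w7.png',f['color'][:,:,::-1])
E
```

```text
at [0.4579 0.0753 0.0743] -28.0 j [ 0.   -0.19  2.12 -0.    1.21 -1.08] t 24.975
down [ 0.006  0.002  0.129 -0.   ]
```

View pics/w7.png

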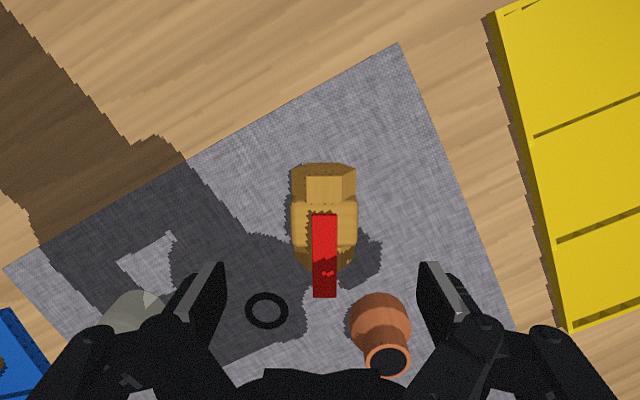

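The valve is centred between the fingers with its body along the tool's x axis. The reducer is clear.

Request:
jog_arm:
  motion: "100 0.004 0.002 0.06 0 0 0;100 0.004 0.002 0.11 0 0 0;100 0.004 0.002 0.126 0 0 0;100 0.004 0.002 0.128 0 0 0;100 0.004 0.002 0.128 0 0 0"

```text
time: 25.65
tool_pos: [0.4572, 0.0776, 0.0111]
tool_rot: [0.001, 0.242, 0.97, 0.0]
contact_force: [-0.4, -0.3, 0.1]
gripper_width: 1.0
grasp_force: 0.0
```

Request:
jog_arm:
  motion: "0 0 0 0 0 0 0;0 0 0 0 0 0 0;0 0 0 0 0 0 0;0 0 0 0 0 0 0;0 0 0 0 0 0 0"

```text
time: 26.28
tool_pos: [0.4567, 0.0777, 0.0104]
tool_rot: [0.001, 0.242, 0.97, 0.0]
contact_force: [0.3, 0.2, 5.6]
gripper_width: 0.453
grasp_force: 62.1
```

Request:
jog_arm:
  motion: "0 0 0 -0.04 0 0 0;0 0 0 -0.12 0 0 0;0 0 0 -0.2 0 0 0;0 0 0 -0.24 0 0 0;0 0 0 -0.24 0 0 0"

```text
time: 26.9
tool_pos: [0.4565, 0.0777, 0.1304]
tool_rot: [0.001, 0.242, 0.97, 0.0]
contact_force: [-0.3, 0.1, -3.8]
gripper_width: 0.457
grasp_force: 61.5
```

Request:
jog_arm:
  motion: "0 0.05 0.08 0 0 0 -0.07;0 0.1 0.16 0 0 0 -0.14;0 0.15 0.24 0 0 0 -0.2;0 0.199 0.312 0 0 0 -0.272;0 0.199 0.312 0 0 0 -0.272"

```text
time: 27.52
tool_pos: [0.4392, 0.2636, 0.1269]
tool_rot: [-0.002, 0.038, 0.999, -0.001]
contact_force: [0.4, -1.1, -3.6]
gripper_width: 0.459
grasp_force: 62.1
```

```bash
python3 - <<'E'
from plan import *
plan([('bay',.4413,.2624,.13,-4.6),('place',.4413,.2624,.0185,-4.6)])
f=grab_frame('wrist');W=cloud(f);H=cv2.cvtColor(f['color'],cv2.COLOR_RGB2HSV)
x,y,z=W[...,0],W[...,1],W[...,2]
for n in ['scene','side']:
    f=grab_frame(n);W=cloud(f);H=cv2.cvtColor(f['color'],cv2.COLOR_RGB2HSV)
    x,y,z=W[...,0],W[...,1],W[...,2]
    m=(H[...,0]>20)&(H[...,0]<32)&(H[...,1]>180)&(y>.19)&(y<.32)&(z<.013)&(z>.009)&(x<.68)&(x>.36);print(n,m.sum(),rect(W[m][:,:2]))
    print([(round(d['p'],2),np.round(d['at'],4)) for d in place_of(n,'yellow_tray')[:1]])
    print([(t,[(round(d['p'],2),np.round(d['at'],4)) for d in place_of(n,t)[:1]]) for t in T])
E
```

```text
at [0.4392 0.2636 0.1269] -4.4 j [ 0.4  -0.13  1.97  0.    1.31 -1.1 ] t 27.525
bay [-0.004 -0.002 -0.006  0.003]
place [ 0.     0.     0.223 -0.   ]
scene 715 (array([520. , 255.7]), array([ 99.8, 245.9]), 85.5)
[(0.76, array([0.5208, 0.253 , 0.0026]))]
[('collar_center', [(0.91, array([ 0.6036, -0.2664,  0.0214]))]), ('tee_center', [(0.65, array([ 0.5218, -0.2571,  0.0216]))]), ('nipple_center', [(0.7, array([ 0.4453, -0.2405,  0.0279]))]), ('valve_center', [(0.91, array([0.4391, 0.2638, 0.1369]))]), ('reducer_center', [(0.63, array([0.5559, 0.0751, 0.0301]))])]
side 879 (array([521.2, 258. ]), array([ 98.5, 245. ]), 85.6)
[(0.8, array([ 0.5229,  0.2574, -0.0006]))]
[('collar_center', []), ('tee_center', []), ('nipple_center', []), ('valve_center', [(0.69, array([0.4388, 0.2594, 0.138 ]))]), ('reducer_center', [(0.59, array([0.5559, 0.076 , 0.0248]))])]
```

Request:
jog_arm:
  motion: "0 -0.004 -0.002 0.08 0 0 0;0 -0.004 -0.002 0.15 0 0 0;0 -0.004 -0.002 0.2 0 0 0;0 -0.004 -0.002 0.22 0 0 0;0 -0.004 -0.002 0.22 0 0 0"

```text
time: 28.9
tool_pos: [0.4431, 0.2609, 0.0196]
tool_rot: [-0.0, 0.04, 0.999, -0.0]
contact_force: [0.3, -0.9, -3.0]
gripper_width: 0.458
grasp_force: 62.0
```

```bash
python3 - <<'E'
from plan import *
plan([('place',.4413,.2624,.0125,-4.6)]);s=state();print(s['contact_force'])
f=grab_frame('wrist');cv2.imwrite('pics/w8.png',f['color'][:,:,::-1])
E
```

```text
at [0.4431 0.2609 0.0196] -4.6 j [ 0.39  0.03  2.02 -0.    1.09 -1.1 ] t 28.9
place [0.004 0.003 0.014 0.   ]
[ 0.27647364 -0.88723465 -3.00546844]
```

View pics/w8.png

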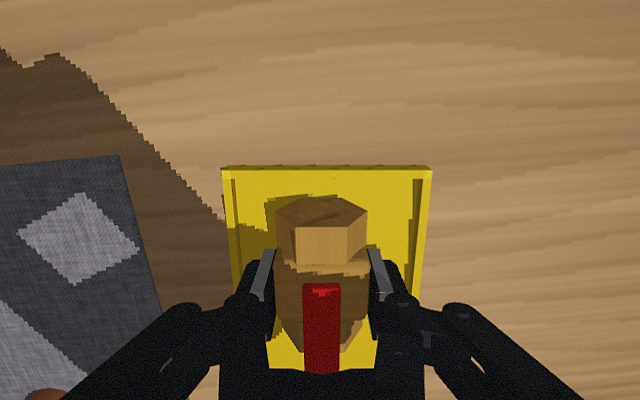

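The valve hangs level over the near yellow bay, clear of the end wall. Lowering and releasing it.

Request:
jog_arm:
  motion: "0 0.003 0.002 0.006 0 0 0;0 0.003 0.002 0.012 0 0 0;0 0.003 0.002 0.014 0 0 0;0 0.003 0.002 0.014 0 0 0;0 0.003 0.002 0.014 0 0 0"

```text
time: 29.58
tool_pos: [0.4419, 0.2621, 0.0129]
tool_rot: [0.0, 0.04, 0.999, 0.0]
contact_force: [0.1, -0.5, -3.5]
gripper_width: 0.457
grasp_force: 62.0
```

Request:
jog_arm:
  motion: "0 0 0 0.001 0 0 0;65 0 0 0.001 0 0 0;65 0 0 0.001 0 0 0;65 0 0 0.001 0 0 0;65 0 0 0.001 0 0 0"

```text
time: 30.2
tool_pos: [0.442, 0.2622, 0.0125]
tool_rot: [0.0, 0.04, 0.999, 0.0]
contact_force: [0.3, -0.4, -0.6]
gripper_width: 0.648
grasp_force: 0.0
```

Request:
jog_arm:
  motion: "70 0 0 -0.05 0 0 0;100 0 0 -0.14 0 0 0;100 0 0 -0.22 0 0 0;100 0 0 -0.26 0 0 0;100 0 0 -0.26 0 0 0"

```text
time: 30.82
tool_pos: [0.4432, 0.2627, 0.1446]
tool_rot: [0.002, 0.04, 0.999, 0.001]
contact_force: [0.9, -0.5, 0.1]
gripper_width: 1.002
grasp_force: 0.0
```

```bash
python3 - <<'E'
from plan import *
plan([('a',.5555,.074,.14,0),('down',.5555,.074,.027,0),('lift',.5555,.074,.15,0),('bay',.6007,.2500,.15,-4.5),('place',.6007,.25,.0355,-4.5)])
E
```

```text
at [0.4432 0.2627 0.1446] -4.6 j [ 0.39 -0.15  1.95  0.    1.33 -1.1 ] t 30.825
a [-0.254 -0.358  0.009 -0.054]
down [ 0.     0.     0.226 -0.   ]
lift [ 0.     0.    -0.246 -0.   ]
bay [-0.09   0.352 -0.     0.052]
place [ 0.     0.     0.229 -0.   ]
```

Request:
jog_arm:
  motion: "100 -0.06 -0.09 0 0 0 -0.02;100 -0.13 -0.18 0 0 0 -0.04;100 -0.19 -0.27 0 0 0 -0.054;100 -0.254 -0.358 0 0 0 -0.054;100 -0.254 -0.358 0.006 0 0 -0.054"

```text
time: 31.45
tool_pos: [0.5547, 0.0706, 0.1377]
tool_rot: [-0.001, 0.002, 1.0, -0.0]
contact_force: [-0.3, 0.7, -0.1]
gripper_width: 1.001
grasp_force: 0.0
```

Request:
jog_arm:
  motion: "100 0 0 0.08 0 0 0;100 0 0 0.16 0 0 0;100 0 0 0.2 0 0 0;100 0 0 0.22 0 0 0;100 0 0 0.224 0 0 0"

```text
time: 32.08
tool_pos: [0.5542, 0.0738, 0.0274]
tool_rot: [0.0, -0.001, 1.0, 0.0]
contact_force: [0.7, -0.5, 0.3]
gripper_width: 1.003
grasp_force: 0.0
```

```bash
python3 - <<'E'
from plan import *
plan([('down',.5555,.074,.027,0)])
E
```

```text
at [0.5542 0.0738 0.0274] 0.1 j [-0.    0.11  1.91  0.    1.11 -1.57] t 32.075
down [-0.003  0.     0.001  0.001]
```

Request:
jog_arm:
  motion: "100 -0.002 0 -0.004 0 0 0;0 -0.002 0 -0.004 0 0 0;0 -0.002 0 -0.004 0 0 0;0 -0.002 0 -0.004 0 0 0;0 -0.002 0 -0.004 0 0 0"

```text
time: 32.7
tool_pos: [0.5556, 0.0734, 0.03]
tool_rot: [0.001, -0.0, 1.0, -0.0]
contact_force: [-0.8, -0.4, 3.4]
gripper_width: 0.316
grasp_force: 82.5
```

Request:
jog_arm:
  motion: "0 0 0 0 0 0 0;0 0 0 0 0 0 0;0 0 0 0 0 0 0;0 0 0 -0.02 0 0 0;0 0 0 -0.05 0 0 0"

```text
time: 33.33
tool_pos: [0.554, 0.0736, 0.0538]
tool_rot: [-0.001, -0.0, 1.0, 0.0]
contact_force: [-0.9, -0.3, -1.0]
gripper_width: 0.318
grasp_force: 82.1
```

```bash
python3 - <<'E'
from plan import *
f=grab_frame('wrist');cv2.imwrite('pics/w9.png',f['color'][:,:,::-1])
plan([('lift',.5555,.074,.15,0),('bay',.6007,.2500,.15,-4.5)])
E
```

```text
at [0.5561 0.0736 0.0568] 0.0 j [-0.    0.07  1.9   0.    1.17 -1.57] t 33.375
lift [ 0.001  0.001 -0.186  0.001]
bay [-0.09   0.352 -0.     0.052]
```

View pics/w9.png

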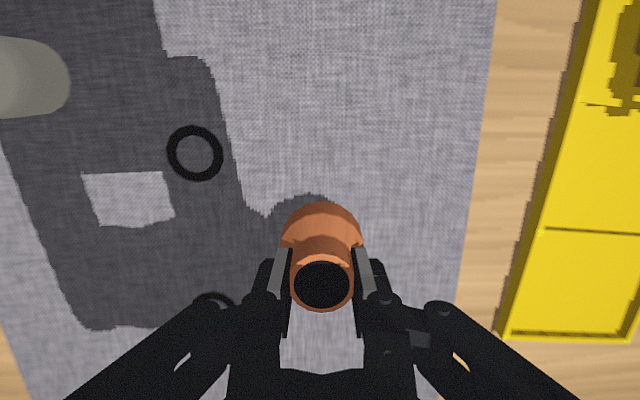

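The reducer is held upright by its neck and hangs clear of the mat.

Request:
jog_arm:
  motion: "0 0 0 -0.06 0 0 0;0 0 0 -0.12 0 0 0;0 0 0.01 -0.186 0 0 0;0 -0.02 0.1 -0.186 0 0 0.01;0 -0.04 0.2 -0.186 0 0 0.03"

```text
time: 34.0
tool_pos: [0.5758, 0.1742, 0.1489]
tool_rot: [0.001, 0.023, 1.0, 0.0]
contact_force: [0.0, -0.6, -1.4]
gripper_width: 0.317
grasp_force: 82.4
```

```bash
python3 - <<'E'
from plan import *
plan([('bay',.6007,.2500,.15,-4.5),('d',.6007,.25,.039,-4.5)])
E
```

```text
at [0.5758 0.1742 0.1489] -2.7 j [ 0.17  0.06  1.75 -0.    1.33 -1.35] t 34.0
bay [-0.043  0.154 -0.002  0.021]
d [ 0.     0.     0.222 -0.   ]
```

Request:
jog_arm:
  motion: "0 -0.03 0.1 0 0 0 0.021;0 -0.043 0.154 0 0 0 0.021;0 -0.043 0.154 0 0 0 0.021;0 -0.043 0.154 0 0 0 0.021;0 -0.043 0.154 0 0 0 0.021"

```text
time: 34.62
tool_pos: [0.5997, 0.2485, 0.1473]
tool_rot: [-0.0, 0.038, 0.999, -0.0]
contact_force: [-0.5, 0.9, -1.4]
gripper_width: 0.322
grasp_force: 82.5
```

Request:
jog_arm:
  motion: "0 0 0 0.08 0 0 0;0 0 0 0.15 0 0 0;0 0 0 0.2 0 0 0;0 0 0 0.22 0 0 0;0 0 0 0.22 0 0 0"

```text
time: 35.25
tool_pos: [0.5997, 0.2489, 0.0371]
tool_rot: [-0.0, 0.038, 0.999, -0.0]
contact_force: [-0.1, -0.8, -0.7]
gripper_width: 0.321
grasp_force: 82.4
```

Request:
jog_arm:
  motion: "0 0 0 0 0 0 0;0 0 0 0 0 0 0;0 0 0 0 0 0 0;0 0 0 0 0 0 0;0 0 0 0 0 0 0"

```text
time: 35.88
tool_pos: [0.5999, 0.2495, 0.0373]
tool_rot: [-0.0, 0.038, 0.999, -0.0]
contact_force: [-0.1, -0.4, -1.5]
gripper_width: 0.316
grasp_force: 82.4
```

```bash
python3 - <<'E'
from plan import *
plan([('place',.6007,.25,.0315,-4.5)]);print(state()['contact_force'])
f=grab_frame('wrist');cv2.imwrite('pics/w10.png',f['color'][:,:,::-1])
E
```

```text
at [0.5999 0.2495 0.0373] -4.3 j [ 0.28  0.29  1.68 -0.    1.16 -1.22] t 35.875
place [-0.002  0.001  0.012  0.002]
[-0.12094389 -0.42280191 -1.47759134]
```

View pics/w10.png

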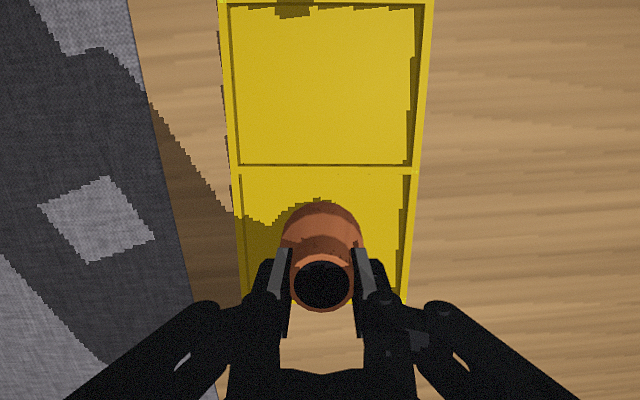

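The reducer is over the far yellow bay, centred between the side walls. Lowering, releasing and retreating.

Request:
jog_arm:
  motion: "0 0 0 0.006 0 0 0;0 0 0 0.01 0 0 0;0 0 0 0.011 0 0 0;0 0 0 0.012 0 0 0;0 0 0 0.012 0 0 0"

```text
time: 36.55
tool_pos: [0.5999, 0.2495, 0.0313]
tool_rot: [-0.0, 0.038, 0.999, -0.0]
contact_force: [0.5, -0.1, -2.1]
gripper_width: 0.316
grasp_force: 82.4
```

Request:
jog_arm:
  motion: "0 0 0 0.001 0 0 0;60 0 0 0.001 0 0 0;60 0 0 0.001 0 0 0;60 0 0 0.001 0 0 0;60 0 0 0.001 0 0 0"

```text
time: 37.17
tool_pos: [0.5999, 0.2495, 0.0309]
tool_rot: [0.0, 0.038, 0.999, 0.0]
contact_force: [0.4, 0.1, 0.2]
gripper_width: 0.603
grasp_force: 0.0
```

Request:
jog_arm:
  motion: "60 0 0 -0.05 0 0 0;60 0 0 -0.14 0 0 0;100 0 0 -0.22 0 0 0;100 0 0 -0.3 0 0 0;100 0 0 -0.3 0 0 0"

```text
time: 37.8
tool_pos: [0.6025, 0.2503, 0.1862]
tool_rot: [0.004, 0.038, 0.999, 0.001]
contact_force: [-0.3, 0.7, 0.6]
gripper_width: 1.003
grasp_force: 0.0
```

Request:
jog_arm:
  motion: "100 0.05 -0.12 -0.05 0 0 0;100 0.08 -0.24 -0.1 0 0 0;100 0.1 -0.36 -0.15 0 0 0;100 0.1 -0.46 -0.15 0 0 0;100 0.1 -0.5 -0.15 0 0 0"

```text
time: 38.42
tool_pos: [0.5304, 0.0012, 0.2555]
tool_rot: [0.0, 0.04, 0.999, -0.0]
contact_force: [1.0, 0.3, -0.2]
gripper_width: 1.001
grasp_force: 0.0
```

```bash
python3 - <<'E'
from h import *
f={n:grab_frame(n) for n in ['wrist','scene','side']}
cv2.imwrite('pics/w11.png',f['wrist']['color'][:,:,::-1])
for nm,(cx,cy,yaw),ts in [('blue',(.525,-.259,-11),T[:3]),('yellow',(.521,.2565,-4.5),T[3:])]:
    a=np.radians(yaw)
    for t in ts:
        for n in f:
            for d in place_of(n,t)[:1]:
                x,y,z=d['at'];x-=cx;y-=cy;print(t,n,round(d['p'],2),np.round([x*np.cos(a)+y*np.sin(a),-x*np.sin(a)+y*np.cos(a),z],4))
print([np.round(place_of(n,'cap_center')[0]['at'],4) for n in f],state()['time'])
E
```

```text
collar_center wrist 0.66 [ 0.0817 -0.0039  0.021 ]
collar_center scene 0.73 [0.0802 0.0071 0.0255]
collar_center side 0.71 [ 0.0809 -0.0001  0.023 ]
tee_center scene 0.86 [-0.0049  0.0006  0.0231]
tee_center side 0.97 [-0.0061 -0.0004  0.0214]
nipple_center wrist 0.72 [-0.0767  0.0041  0.0298]
nipple_center scene 0.81 [-0.0837  0.0033  0.0258]
nipple_center side 0.74 [-0.0808  0.0039  0.0249]
valve_center wrist 0.74 [-0.0818  0.0035  0.0221]
valve_center scene 0.93 [-0.0818  0.0014  0.021 ]
valve_center side 0.96 [-0.0826 -0.002   0.0172]
reducer_center wrist 0.64 [0.0804 0.0006 0.0233]
reducer_center scene 0.59 [0.081  0.0019 0.0306]
reducer_center side 0.88 [0.0792 0.0009 0.0254]
[array([ 0.4661, -0.0878,  0.0217]), array([ 0.4692, -0.0872,  0.0198]), array([ 0.4686, -0.0854,  0.0177])] 39.475
```

View pics/w11.png

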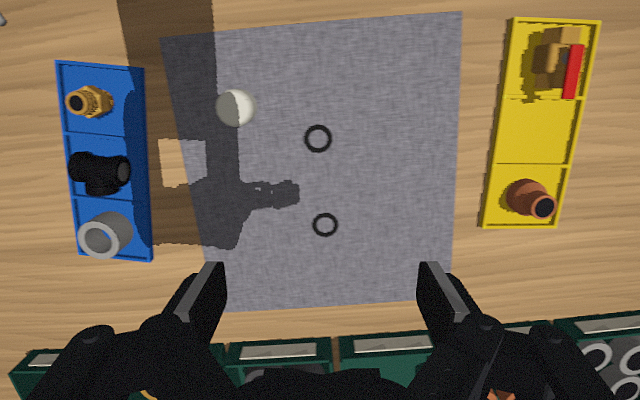

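The last picture shows nipple (90,101), tee (100,171) and collar (105,233) each in a blue bay. The valve (558,58) and reducer (530,198) are in the two end yellow bays, and the cap (236,107) is in its place. The heights fit resting on the tray floors.

```bash
python3 -c "
from plant import *
print(job_done())"
```

```text
the job is handed in; nothing more can be done
None
```

I handed the job in at about 39 s: the collar, tee and nipple each stand in their own bay of the blue tray, the valve and reducer are in the two end bays of the yellow tray, and the cap was not moved; the last camera readings agree, but no verdict came back.

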